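# Swing the reading lens to the angle mark and clamp it

## Robot

A 6-joint arm with a two-finger parallel gripper is mounted at the origin on the work surface. World frame = base frame: x ahead of the robot, y to its left, z up, the work surface at z = 0. Lengths are in m, angles in rad, forces in N, time in s.
With the tool pointing down it reaches from about 0.275 to 0.85 m from the base axis. Payload 5.2 kg.
Tool frame: the origin (TCP) lies between the finger pads; the fingertips stand 22 mm ahead of it and the grasp point (between the pads) lies 3 mm ahead of it (tips_ahead is the distance from the TCP to the fingertips, in m); z points along the fingers, y is the line along which they close (so a half turn about z gives the same grasp; the last joint's range is limited). The gripper opens to 85 mm and grips with 20 to 120 N. Pads are 22 mm wide; open, the fingers measure 114 mm over their backs; the gripper's body (76 mm by 85 mm) begins 54 mm behind the grasp point. The pads swing forward as they close: fully open they stand 13 mm farther back than shut.
Start: joints at [-1.376, 0.259, 1.535, -0, 1.348, -0.203], TCP at [0.213, -0.507, 0.253] pointing down, gripper open.
Joint ranges: [-3.14, 3.14], [-0.91, 2.08], [0.19, 2.58], [-1.22, 4.36], [0.22, 2.71], [-3.12, 3.12]. Speed limits (rad/s): [2.57, 2.57, 3.14, 3.14, 3.14, 3.14].

## Interface

Orientations are given as a unit quaternion [x, y, z, w].
In Python, from rig import * gives the robot as it stands. Calls block until the motion is done:
- goto(position, orientation): joint-space move of the TCP to a pose.
- move_l(position, orientation=None, vel=0.15, until_force=None): straight line of the TCP; orientation=None keeps the orientation; vel is the mean speed in m/s. With until_force (N) it stops when the force on the tool has changed by that much, and returns True; else False.
- move_joints(angles): joint-space move.
- grip(opening, newtons=None): finger opening in m; newtons is the grip in N (None keeps the last); returns when the fingers have stopped.
- wait(seconds).
- solve_ik(position, orientation): joint angles nearest the present ones, or None.
- read_state(): the state.
- read_camera(name): name is "side" or "top"; returns a dict with "color" (384x512x3 uint8, red, green, blue), "range_z" (384x512 float32, m along the optical axis (not along the pixel's ray), 0 where there is no reading), "vfov" (degrees; the focal length in pixels is half the picture's height over the tangent of half this angle, whatever the lens; pixels are square), "cx", "cy" (the principal point, pixels), "k1" (the pictures are not rectified: a ray, as slopes to the right and down, at radius r is drawn at 1 + k1 r^2 times it, then the intrinsics apply), "rvec" (rotation vector, rad) and "tvec" (3), from world to camera coordinates, as OpenCV has them. Camera axes: x right, y down, z forward; pixel columns grow to the right and rows downward; lengths in m; the calibration is good to about 2 mm. A picture is of the moment at which its call begins.
A pose or a line that the arm cannot do raises Unreachable and nothing moves.
- sign_off(): hands the job in; it is judged then, once.
Trained networks look in a picture, given as the dict that the camera call returned (one of the last four; its "shot" number tells which), for a name from the list of things; names that differ only in an ending like _2 or _b are one class to them, and where a whole thing is asked for, a point or a joint stands for the part that bears it (a point fixed in the world has none). Each returns a list of dicts, best first, with "p" (0 to 1); they miss things now and then, are a little off and sometimes report something else, mostly with a low value. They report only what shows in the picture. A call takes as long as a camera call.
- outline_of(target, picture): "region" (384x512 bool, what is visible of it) and "xy" ([column, row] in pixels, amid what is visible of it).
- pinpoint(target, picture): "xy" ([column, row] in pixels: a listed point, or the origin of a listed thing).
The state is a dict: "time": time; "joints": joint angles; "joint_velocities": joint speeds; "joint_efforts": joint torques, N m; "position": TCP position; "orientation": TCP orientation; "contact_force": force on the tool from outside, world axes, zero at the start; "moment": the same for the moment, N m; "width": finger opening in m; "grasp_force": force on a finger pad.
Only numpy, scipy, OpenCV 4.12 (cv2) and the standard library are available. Lean on these libraries where they do the work, as an engineer would, in place of code of your own. Each camera call takes 0.05 s, during which the arm holds its last target. There are 200 camera calls.

## Task

On the test-reading stand, loosen the orange clamp knob, swing the lens arm by its black post until the pointer on the arm's tail stands at the red mark on the dial, then retighten the knob firmly by feel, to about 0.75 N m of turning torque, without crushing the washer. Do not force the arm round while it is clamped, do not shift the red mark, and leave the cassettes, tube rack and dropper bottle where they are.

Things in the scene. Friction and masses are not known exactly. Their poses are not given: they have to be found in the camera images.
- stand: Reading stand, fixed to the bench; origin on its upright pivot axis at bench height, x towards the middle of the dial scale. Grey round foot 170 mm across, white dial 230 mm across (top 56 mm high). Above it a blue hub 84 mm across (58 to 85 mm high) turns about the axis and carries the lens arm. On top sits the clamp knob, which does not turn with the arm.
- knob_grip (a point): Grip point of the orange clamp knob, on the pivot axis 125 mm above the bench. The knob is an upright bar 46 mm long (this point's x), 14 mm thick (its y), 103 to 139 mm high, on a black round flange 48 mm across (95 to 103 mm). Pinch the 14 mm from above and turn about the vertical: counter-clockwise seen from above loosens, clockwise tightens. It does not rise or sink.
- knob (a joint): Knob angle (rad), growing clockwise (tightening), 0 at the start, stops at -2.5 and 2.5. It stays where it is left. -1.0 always frees the arm, with 0.2 rad to spare. Turning the free knob takes 0.46 N m; once the shoe bites, each N of clamping force adds 0.0035 N m when tightening. Where it bites differs each time and cannot be told from this angle: feel the torque.
- clamp: Clamp shoe hidden in the hub: from first touch on the arm's disc, about 140 N more per rad of knob. At the start 10 to 105 N, unknown. Firm: 65 to 105 N, so 0.69 to 0.83 N m while turning, or 0.23 to 0.37 N m above the free knob read the same way. At 125 N the washer is crushed. After a stop, friction shifts the torque read by up to 0.9 N m: turn in equal steps and use the rise.
- post (a point): On the axis of the black round post of the lens arm, 118 mm high, 120 mm from the pivot axis, on the far side from the pointer. Post 16 mm thick, 77 to 135 mm high: pinch it from above, carry it in an arc about the pivot. The bar below is 24 mm wide, top 77 mm high; the lens ring beyond is 104 mm across, 200 mm from the pivot, 64 to 76 mm high. Free, the arm needs 1 to 3 N; clamped, far more.
- pointer (a point): Tip of the thin black pointer on the tail of the lens arm, over the dial, 95 mm from the pivot axis, exactly on the far side from the post, 62 mm above the bench.
- mark (a point): Reading point of the red rider on the dial's rim, 95 mm from the pivot axis, 62 mm high. The rider is a red block 12 mm wide with an inward point, 99 to 120 mm from the axis, 53 to 65 mm high; it slides round the rim if pushed. The arm is at the mark when the pointer's tip is at this point (same direction from the pivot).
- reader_arm: The lens arm with its blue hub; origin on the pivot axis 58 mm high, x axis from the pivot towards the pointer's tip, the post and lens on the -x side. It turns about the upright axis; stops 1.3 rad either side of the stand's x axis. The pointer starts 20 to 98 degrees clockwise (seen from above) of the mark.
- cassette_a: White flat test cassette, 70 x 22 x 5 mm, loose on the bench under the path of the lens; origin at its underside centre, x along its length.
- cassette_b: A second such cassette, loose on the bench.
- tube_rack: Black tube rack, 95 x 200 mm, 30 mm high, with a few red-capped tubes standing 55 mm high, loose on the bench; origin at its underside centre, y along its length.
- dropper: Small dropper bottle, 28 mm across, 55 mm tall, red cap, standing loose on the bench; origin at its underside centre.

How it is judged:
By the outcome, as a careful person would: the job done as asked, in the order asked, and still so for the second after the job is handed in, with the robot touching nothing.
It also fails if it takes over 67 s, if anything falls off the work surface, if the arm or the gripper's body presses on something with over 40 N, if the wrist force passes 120 N, or if a joint passes its speed limit or range.

## Working session

There is one attempt and no reset: what is moved stays moved. The work goes in short steps, each a Python script; the robot and the scene stay as the last script left them, time stands still between calls to the robot, and variables do not carry over. Pictures are saved under pics/ and viewed, at most 10 in all, crops included, and the job is handed in when it is done.

```bash
mkdir -p pics; cat > h.py <<'E'
from rig import *
import numpy as np, cv2
from scipy.spatial.transform import Rotation as R
def K(p):
    h=p["color"].shape[0]; f=h/2/np.tan(np.radians(p["vfov"])/2)
    return f
def ray(p,xy):
    f=K(p); d=np.array([(xy[0]-p["cx"])/f,(xy[1]-p["cy"])/f]); u=d.copy()
    for _ in range(20): u=d/(1+p["k1"]*(u@u))
    Rm=cv2.Rodrigues(np.array(p["rvec"],float))[0]; t=np.array(p["tvec"],float).ravel()
    return -Rm.T@t, Rm.T@np.array([u[0],u[1],1.])
def atz(p,xy,z):
    o,d=ray(p,np.array(xy,float)); return o+d*(z-o[2])/d[2]
def down(a): # tool pointing down, tool y (closing) axis at world angle a
    y=np.array([np.cos(a),np.sin(a),0]); z=np.array([0,0,-1.]); x=np.cross(y,z)
    return R.from_matrix(np.c_[x,y,z]).as_quat()
E
python3 - <<'E'
from h import *
out=[]
Z=dict(stand=0,knob_grip=.125,post=.118,pointer=.062,mark=.062,reader_arm=.058,cassette_a=0,tube_rack=0,dropper=0)
for c in("top","side"):
    p=read_camera(c); out.append(p["color"][:,:,::-1])
    cv2.imwrite(f"pics/{c}0.png",cv2.resize(out[-1],(800,600)))
    for n,z in Z.items():
        for r in pinpoint(n,p)[:2]: print(c,n,round(r["p"],2),np.round(r["xy"],1),np.round(atz(p,r["xy"],z),4))
s=read_state(); print(s["time"],s["orientation"],s["moment"])
E
```

```text
top stand 0.62 [241.5 170.3] [0.6058 0.0477 0.    ]
top knob_grip 0.69 [237.3 164.8] [0.6088 0.0533 0.125 ]
top post 0.77 [211.6 194.5] [0.5261 0.1259 0.118 ]
top pointer 0.67 [258.9 141.9] [ 0.6837 -0.0069  0.062 ]
top pointer 0.42 [242.1 170.8] [0.5981 0.0429 0.062 ]
top mark 0.53 [228.2 136.7] [0.6998 0.0841 0.062 ]
top mark 0.15 [209.6 193.6] [0.5311 0.1386 0.062 ]
top reader_arm 0.56 [239.2 165.8] [0.6134 0.0516 0.058 ]
top cassette_a 0.55 [265.4 229.2] [ 0.4242 -0.0255  0.    ]
top cassette_a 0.43 [223.2 235.2] [0.406 0.104 0.   ]
top tube_rack 0.79 [412.6 186.4] [ 0.5541 -0.4794  0.    ]
top dropper 0.38 [117.2 205.3] [0.4983 0.4347 0.    ]
side stand 0.63 [242.3 215. ] [0.5987 0.0523 0.    ]
side knob_grip 0.56 [240.5 186.4] [0.5977 0.0605 0.125 ]
side knob_grip 0.45 [239.1 201.6] [0.5546 0.1346 0.125 ]
side post 0.8 [247.3 205.5] [0.5268 0.1306 0.118 ]
side pointer 0.25 [237.4 202.2] [0.6067 0.0683 0.062 ]
side mark 0.52 [209.7 197. ] [0.7049 0.0926 0.062 ]
side reader_arm 0.91 [240.3 199.6] [0.6097 0.046  0.058 ]
side reader_arm 0.45 [191.7 300.2] [0.4727 0.4863 0.058 ]
side cassette_a 0.61 [284.3 241.6] [0.4071 0.0997 0.    ]
side cassette_a 0.25 [316.3 154.8] [ 0.5569 -0.4691  0.    ]
side tube_rack 0.69 [193.6 299.9] [0.505  0.4452 0.    ]
side tube_rack 0.55 [316.5 154.8] [ 0.5561 -0.4695  0.    ]
side dropper 0.73 [193.7 298.2] [0.5086 0.4402 0.    ]
1.0 [9.80285393e-01 1.97586812e-01 1.10402824e-05 1.73132067e-05] [ 0.01695292 -0.01780328 -0.03534807]
```

View pics/top0.png

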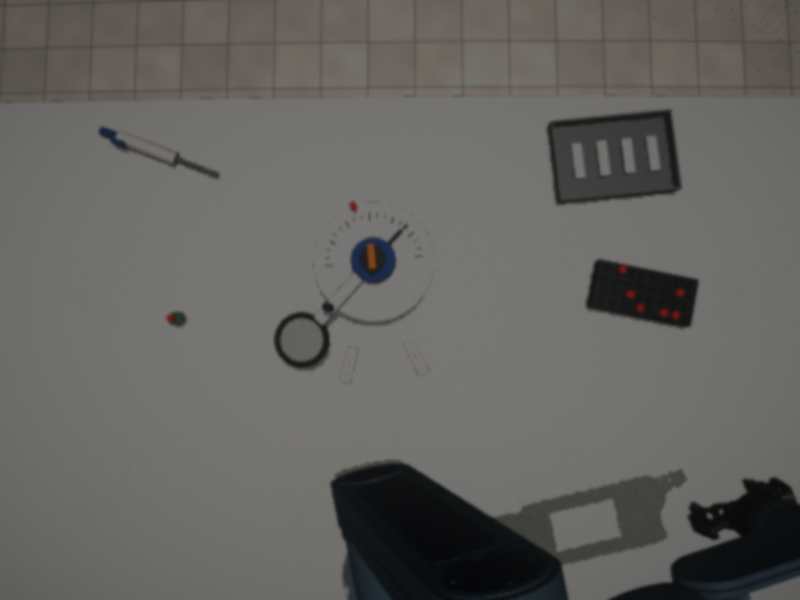

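View pics/side0.png

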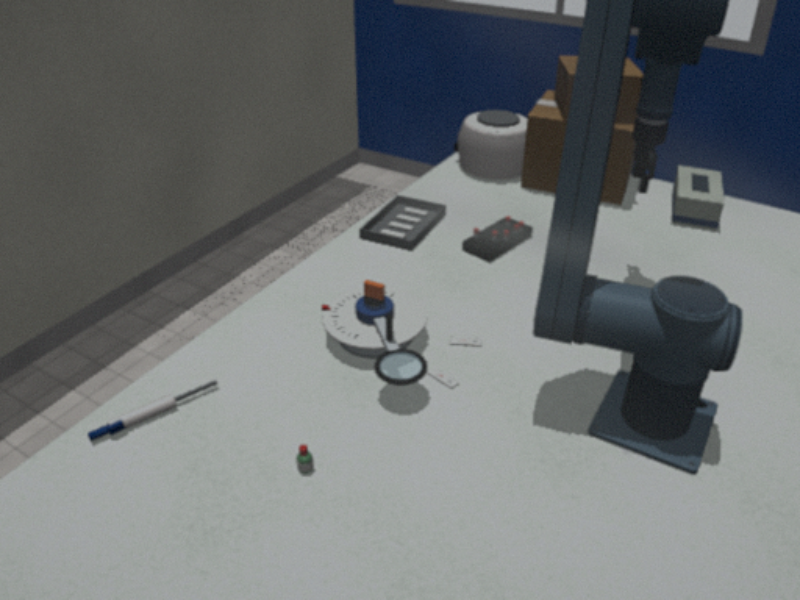

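The top view shows the pivot and knob at about (372,260) of 800x600, with the bar near world x. The post is at (327,307), the lens at (302,340), the pointer tip at (405,227) and the red mark at (353,207). The mark is about 57° counter-clockwise of the pointer, and the side view agrees. Next I refine the pivot and the angles.

```bash
cat >> h.py <<'E'
from scipy.optimize import least_squares
def proj(p,P):
    Rm=cv2.Rodrigues(np.array(p["rvec"],float))[0]; c=np.atleast_2d(P)@Rm.T+np.array(p["tvec"],float).ravel()
    u=c[:,:2]/c[:,2:]; u=u*(1+p["k1"]*(u**2).sum(1,keepdims=True)); return u*K(p)+[p["cx"],p["cy"]]
def hsv(p): return cv2.cvtColor(p["color"],cv2.COLOR_RGB2HSV).astype(int)
def near(p,xy,r):
    Y,X=np.mgrid[:384,:512]; return (X-xy[0])**2+(Y-xy[1])**2<r*r
def cen(m):
    Y,X=np.nonzero(m); return np.array([X.mean(),Y.mean()])
def hullcen(pts):
    h=cv2.convexHull(np.float32(pts)); M=cv2.moments(h); return np.array([M["m10"]/M["m00"],M["m01"]/M["m00"]]),M["m00"]
def redmark(p,approx):
    H=hsv(p); m=near(p,proj(p,approx)[0],9)&((H[...,0]<8)|(H[...,0]>170))&(H[...,1]>110)
    w=m*1.0; Y,X=np.nonzero(m); s=H[...,1][m]; return np.array([(X*s).sum(),(Y*s).sum()])/s.sum(),m.sum()
E
python3 - <<'E'
from h import *
t=np.linspace(0,2*np.pi,60); C=np.c_[np.cos(t),np.sin(t)]
hub=np.vstack([np.c_[C*.042,0*t+z] for z in(.058,.085)])
piv=np.array([.606,.051])
for c in("top","side"):
    p=read_camera(c); H=hsv(p); c0=proj(p,[*piv,.09])[0]
    n=near(p,c0,30)
    org=n&(H[...,0]>4)&(H[...,0]<18)&(H[...,1]>150)
    blu=n&(H[...,0]>100)&(H[...,0]<128)&(H[...,1]>120)
    Y,X=np.nonzero(blu); pts=np.c_[X,Y]
    q,a=hullcen(pts)
    f=lambda v:hullcen(proj(p,hub+[*v,0]))[0]-q
    s=least_squares(f,piv,diff_step=1e-3).x
    print(c,"hub",s,"areas",a,hullcen(proj(p,hub+[*s,0]))[1],blu.sum())
    rm,k=redmark(p,[.705,.088,.06]); mp=atz(p,rm,.064); print(" mark",mp,k)
    # orange
    print(" orange",org.sum(),atz(p,cen(org),.135 if c=="top" else .121))
    if c=="top":
        Y,X=np.nonzero(org); W=np.array([atz(p,(x,y),.137)[:2] for x,y in zip(X,Y)])
        ev,V=np.linalg.eigh(np.cov(W.T)); print(" knob yaw deg",np.degrees(np.arctan2(V[1,1],V[0,1])),np.sqrt(ev*12))
        o=outline_of("knob",p)
        if o:
            Y,X=np.nonzero(o[0]["region"]); W=np.array([atz(p,(x,y),.137)[:2] for x,y in zip(X,Y)]); print(" knob outl",len(W),W.mean(0))
    rz=p["range_z"]; Y,X=np.nonzero(n&(rz>0)); 
    o,_=ray(p,(0,0.)); P=np.array([o+ray(p,np.array([x,y],float))[1]*rz[y,x] for x,y in zip(X,Y)])
    k=P[P[:,2]>.11]; k=k[np.hypot(*(k[:,:2]-piv).T)<.05]; print(" cloud",len(k),k.mean(0) if len(k) else "", (k.min(0),k.max(0)) if len(k) else "")
    cr=np.ascontiguousarray(p["color"][int(c0[1])-50:int(c0[1])+50,int(c0[0])-66:int(c0[0])+66,::-1]); cv2.imwrite(f"pics/{c}_crop.png",cv2.resize(cr,(792,600),interpolation=cv2.INTER_CUBIC)); print(" crop origin",int(c0[0])-66,int(c0[1])-50)
E
```

```text
top hub [0.61104638 0.05309644] areas 548.0 676.1828870956087 329
 mark [0.71494695 0.09131887 0.064     ] 17
 orange 82 [0.60888011 0.05237078 0.135     ]
 knob yaw deg -173.83439882721098 [0.01420568 0.04328791]
 knob outl 223 [0.60960233 0.05102064]
 cloud 91 [0.6109735  0.05206376 0.13680606] (array([0.58897212, 0.04481686, 0.11096332]), array([0.63496167, 0.05908465, 0.14395601]))
 crop origin 172 117
side hub [0.61544407 0.04323039] areas 180.0 430.7383436622331 86
 mark [0.71169976 0.09520542 0.064     ] 8
 orange 17 [0.62181053 0.03406805 0.121     ]
 cloud 130 [0.60487437 0.05657754 0.12719068] (array([0.58278068, 0.04246168, 0.11002237]), array([0.63037373, 0.06385163, 0.14317556]))
 crop origin 174 142
```

View pics/top_crop.png

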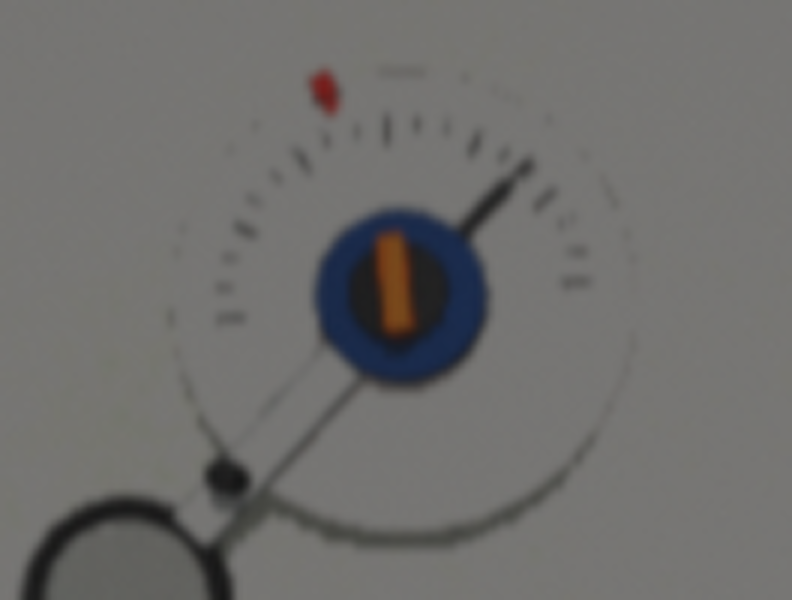

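The crop shows the hub centre at about (401,296), the bar tilted about +6° from world x, the pointer tip at (528,163), the rider at (325,90) and the post top at (228,475). I take the pivot as about (0.609, 0.0525). Now I grip the knob and loosen it.

```bash
python3 - <<'E'
from h import *
piv=np.array([.609,.0525]); yaw=np.radians(6.2)
best=None
for s in(1,-1):
    q=down(yaw+s*np.pi/2); j=solve_ik([*piv,.24],q); ja=solve_ik([*piv,.24],down(yaw+s*np.pi/2+.3)); print(s,np.round(j,2),np.round(ja,2))
    if j is not None and (best is None or abs(j[5])<abs(best[1][5])): best=(q,j)
q=best[0]
grip(.045,60); goto([*piv,.24],q); s=read_state(); print("hover",s["time"],s["contact_force"],s["moment"])
h=move_l([*piv,.131],q,vel=.08,until_force=8); print("hit",h)
s=read_state(); print(s["position"],s["contact_force"],s["moment"])
if not h:
    grip(.0,60); s=read_state(); print("grip",s["time"],s["width"],s["grasp_force"],s["position"],s["contact_force"],s["moment"],np.round(s["joints"],3))
E
```

```text
1 [-0.1   0.38  1.4  -0.    1.36 -1.78] [-0.1   0.38  1.4  -0.    1.36 -2.08]
-1 [-0.1   0.38  1.4  -0.    1.36  1.37] [-0.1   0.38  1.4  -0.    1.36  1.07]
hover 4.0583 [ 0.85866974 -0.7890473   0.52812638] [ 0.06671883  0.042368   -0.00304057]
hit False
[0.60938714 0.05246241 0.13164998] [-0.63139208 -0.11519998  0.25352985] [0.03133582 0.03335765 0.00506591]
grip 5.95 0.013512368949213012 58.94771933555603 [0.60919649 0.05239123 0.13152421] [-1.39807175 -1.22961366  3.22034752] [-0.00983119  0.12240911 -0.31264128] [-0.096  0.468  1.541 -0.     1.132  1.367]
```

```bash
python3 - <<'E'
from h import *
grip(0,90)
j0=np.array(read_state()["joints"]); j=j0.copy()
for k in range(7):
    j[5]=j0[5]-.15*(k+1); move_joints(j); s=read_state(); print(round(s["time"],2),round(s["joints"][5],3),np.round(s["moment"],3),np.round(s["contact_force"],1),round(s["joint_efforts"][5],3))
    if np.hypot(*s["contact_force"][:2])>40: break
E
```

```text
6.43 1.219 [0.056 0.121 0.468] [-0.2 -1.   4.3] 0.067
6.7 1.072 [0.046 0.127 0.466] [-1.3 -0.2  3.4] 0.062
6.97 0.923 [0.12  0.171 0.486] [-1.6  1.2  3. ] 0.078
7.23 0.773 [0.15  0.162 0.421] [-0.9  1.   3.8] 0.085
7.5 0.624 [0.229 0.214 0.41 ] [-1.3  1.8  3.5] 0.088
7.77 0.474 [0.283 0.348 0.414] [-2.3  1.9  3.8] 0.089
8.03 0.324 [0.376 0.417 0.438] [-2.1  2.   5.8] 0.089
```

```bash
python3 - <<'E'
from h import *
piv=np.array([.609,.0525])
j=np.array(read_state()["joints"]); j[5]-=.06; move_joints(j)
grip(.045); s=read_state(); x=s["position"]; move_l([x[0],x[1],.20],vel=.2)
p=read_camera("top"); print([ (round(atan,2)) for atan in atz(p,(209.6,195.75),.135)])
H=hsv(p); m=near(p,(209.6,195.5),5)&(H[...,2]<50); print(m.sum(),atz(p,cen(m),.132), "hub",atz(p,(238.4,165.9),.085))
e=[atz(p,cen(m),.132)[:2]]+[atz(p,r["xy"],.118)[:2] for r in pinpoint("post",p)[:1]]
d=np.mean(e,0)-piv; a=np.arctan2(d[1],d[0]); print(e,np.degrees(a),np.hypot(*d))
r=np.array([*(piv+.119*np.array([np.cos(a),np.sin(a)])),0]); q=down(a-np.pi/2)
r[2]=.20; goto(r,q); r[2]=.121
h=move_l(r,q,vel=.1,until_force=8); print("hit",h)
if not h:
    grip(0,40); s=read_state(); print(s["time"],s["width"],s["position"],np.round(s["contact_force"],1),np.round(s["joints"],2))
    print(np.round(s["moment"],2))
E
```

```text
[np.float64(0.52), np.float64(0.13), np.float64(0.14)]
35 [0.52131132 0.13057425 0.132     ] hub [0.61009311 0.05245974 0.085     ]
[array([0.52131132, 0.13057425]), array([0.52888941, 0.13099949])] 136.9820359853191 0.11475183077850583
hit False
11.575 0.014884752446544419 [0.52231903 0.13369449 0.12178936] [-0.3  0.2  5.3] [ 0.04  0.36  1.74 -0.    1.04 -0.78]
[-0.09  0.28 -0.08]
```

```bash
python3 - <<'E'
from h import *
piv=np.array([.609,.0525]); s=read_state(); d=np.array(s["position"][:2])-piv; r=np.hypot(*d); a0=np.arctan2(d[1],d[0]); z=.1215
a1=np.radians(200.1); n=11
for a in np.linspace(a0,a1,n+1)[1:]:
    hit=move_l([*(piv+r*np.array([np.cos(a),np.sin(a)])),z],down(a-np.pi/2),vel=.06,until_force=12)
    s=read_state(); f=np.array(s["contact_force"]); rd=np.array([np.cos(a),np.sin(a)]); tg=np.array([-rd[1],rd[0]])
    d=np.array(s["position"][:2])-piv
    print(round(s["time"],2),"ang",round(np.degrees(np.arctan2(d[1],d[0]))%360,2),"r/t force",np.round([f[:2]@rd,f[:2]@tg],1),np.round(s["moment"][2],2))
    if hit: print("HIT"); break
p=read_camera("top"); rm,k=redmark(p,[.712,.09,.06]); print(atz(p,rm,.064),k,[(round(x["p"],2),x["xy"],atz(p,x["xy"],.062)) for n in("pointer","mark") for x in pinpoint(n,p)])
c=proj(p,[*piv,.062])[0].astype(int); print(c-[66,50])
cv2.imwrite("pics/top_c2.png",cv2.resize(np.ascontiguousarray(p["color"][c[1]-50:c[1]+50,c[0]-66:c[0]+66,::-1]),(792,600),interpolation=cv2.INTER_CUBIC))
E
```

```text
11.92 ang 142.62 r/t force [0.7 1.1] -0.0
12.27 ang 148.3 r/t force [1.2 0.7] -0.02
12.62 ang 154.06 r/t force [1.4 0.2] -0.06
12.97 ang 159.82 r/t force [2.2 0.3] 0.02
13.32 ang 165.6 r/t force [2.7 1. ] -0.01
13.67 ang 171.37 r/t force [2.6 0.9] -0.03
14.02 ang 177.15 r/t force [3.8 0.8] 0.02
14.37 ang 182.94 r/t force [4.5 1. ] -0.02
14.72 ang 188.73 r/t force [4.  1.5] -0.01
15.07 ang 194.52 r/t force [3.9 1. ] 0.01
15.42 ang 200.32 r/t force [ 3.8 -0. ] 0.03
[0.71490087 0.09152261 0.064     ] 18 [(0.95, [228.9, 138.8], array([0.69348853, 0.08198402, 0.062     ])), (0.43, [229.4, 136.8], array([0.69946622, 0.08051173, 0.062     ]))]
[172 117]
```

View pics/top_c2.png

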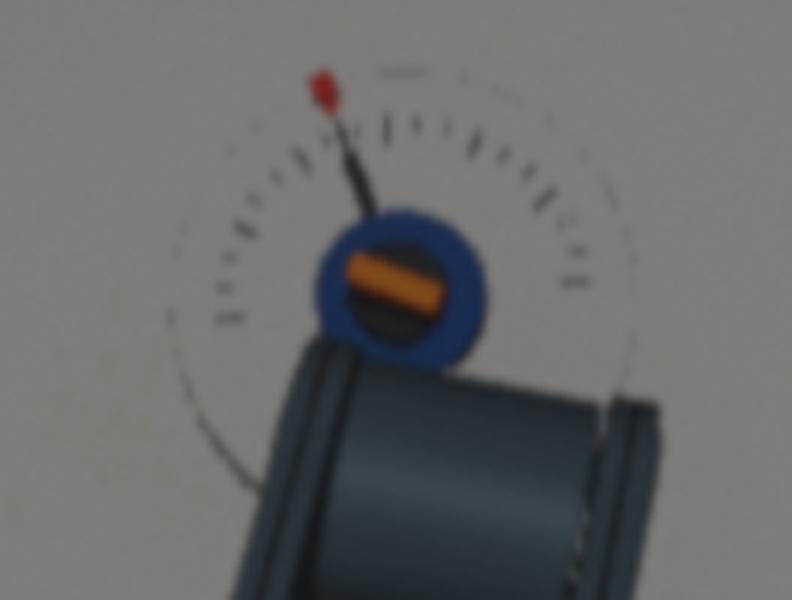

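The pointer now aims at the rider's inner tip at about (333,114). I check the residual angle at subpixel level on rectified patches.

```bash
cat >> h.py <<'E'
def rect(p,piv,z,r,ang):  # polar patch
    P=np.array([[piv[0]+rr*np.cos(a),piv[1]+rr*np.sin(a),z] for rr in r for a in ang])
    u=proj(p,P).astype(np.float32).reshape(len(r),len(ang),2)
    return cv2.remap(p["color"],u[...,0].copy(),u[...,1].copy(),cv2.INTER_CUBIC).astype(float)
def wc(w,ang,hw=9,it=8):
    c=ang[np.argmax(w)]
    for _ in range(it):
        k=np.abs(ang-c)<hw; c=(w[k]*ang[k]).sum()/w[k].sum()
    return c
def check(piv,cams=("top","side")):
    A=np.radians(np.arange(-8,48,.25)); D=np.degrees(A)
    for c in cams:
        ps=[read_camera(c) for _ in range(3)]; p=dict(ps[0]); p["color"]=np.mean([q["color"] for q in ps],0).astype(np.float32)
        red=rect(p,piv,.065,np.arange(.100,.119,.001),A); w=np.clip(red[...,0]-(red[...,1]+red[...,2])/2-12,0,None).sum(0)
        out=[]
        for lo,hi in((.055,.063),(.063,.071)):
            b=rect(p,piv,.062,np.arange(lo,hi,.001),A).mean(-1); d=np.clip(np.median(b,1,keepdims=True)-b-8,0,None).sum(0); out.append(round(wc(d,D,6),2))
        print(c,"mark",round(wc(w,D),2),"pointer",out)
E
python3 - <<'E'
from h import *
for pv in([.609,.0525],[.607,.0525],[.609,.0545]): check(np.array(pv))
E
```

```text
top mark 20.14 pointer [np.float64(20.06), np.float64(19.95)]
side mark 22.62 pointer [np.float64(21.58), np.float64(21.66)]
top mark 19.8 pointer [np.float64(19.39), np.float64(19.34)]
side mark 22.38 pointer [np.float64(20.66), np.float64(21.09)]
top mark 19.17 pointer [np.float64(18.18), np.float64(18.29)]
side mark 21.6 pointer [np.float64(19.66), np.float64(20.13)]
```

```bash
python3 - <<'E'
from h import *
piv=np.array([.609,.0525]); s=read_state(); d=np.array(s["position"][:2])-piv; r=np.hypot(*d); a=np.arctan2(d[1],d[0])+np.radians(.4)
move_l([*(piv+r*np.array([np.cos(a),np.sin(a)])),.1215],down(a-np.pi/2),vel=.02); wait(.2)
s=read_state(); print(s["position"],np.round(s["contact_force"],1))
grip(.045); x=read_state()["position"]; move_l([x[0],x[1],.20],vel=.2)
check(piv); 
yaw=np.radians(6.2)+1.11-.02
p=read_camera("top"); H=hsv(p); org=near(p,proj(p,[*piv,.135])[0],14)&(H[...,0]>4)&(H[...,0]<18)&(H[...,1]>150); Y,X=np.nonzero(org); W=np.array([atz(p,(x,y),.137)[:2] for x,y in zip(X,Y)])
ev,V=np.linalg.eigh(np.cov(W.T)); print("knob yaw",np.degrees(np.arctan2(V[1,1],V[0,1])),np.sqrt(ev*12),W.mean(0),np.degrees(yaw),read_state()["time"])
print([(round(x["p"],2),atz(p,x["xy"],.062)) for n in("pointer","mark") for x in pinpoint(n,p)])
E
```

```text
[0.49774463 0.01057536 0.12175187] [-3.3 -1.1  6.7]
top mark 20.14 pointer [np.float64(20.3), np.float64(20.46)]
side mark 22.62 pointer [np.float64(21.62), np.float64(21.65)]
knob yaw 69.67769435683616 [0.01605061 0.04282075] [0.60976026 0.05181875] 68.65239966925974 18.2083
[(0.78, array([0.70637748, 0.08379255, 0.062     ])), (0.74, array([0.61560323, 0.05318681, 0.062     ])), (0.39, array([0.69767715, 0.08169565, 0.062     ]))]
```

```bash
python3 - <<'E'
from h import *
piv=np.array([.609,.0523]); q=down(np.radians(69.3-90))
goto([*piv,.20],q); h=move_l([*piv,.131],q,vel=.1,until_force=8); print("hit",h)
if h: raise SystemExit
grip(0,90); s=read_state(); print(s["time"],s["width"],np.round(s["moment"],3),np.round(s["contact_force"],1))
j0=np.array(s["joints"]); j=j0.copy(); M=[]
for k in range(1,23):
    j[5]=j0[5]+.08*k; move_joints(j); s=read_state(); M.append(-s["moment"][2]); b=np.median(M[1:4]) if k>3 else 9
    print(k,round(s["time"],2),round(s["joints"][5]-j0[5],3),round(M[-1],3),np.round(s["contact_force"],1),round(s["joint_efforts"][5],3),flush=True)
    if k>4 and M[-1]-b>.2: break
print("base",b); np.save("M.npy",M); np.save("j0.npy",j0)
E
```

```text
hit False
21.6 0.012391025668376859 [ 0.118  0.368 -0.295] [-2.4  0.5  6. ]
1 21.85 0.079 0.372 [-0.5  0.2  0. ] -0.169
2 22.1 0.157 0.384 [-0.3 -0.3  0.6] -0.138
3 22.35 0.237 0.363 [-1.4  0.5  0.3] -0.12
4 22.6 0.317 0.365 [-0.1 -1.   0.3] -0.113
5 22.85 0.397 0.312 [-0.5 -0.4  0.3] -0.11
6 23.1 0.476 0.346 [-1.1 -0.8 -0.1] -0.109
7 23.35 0.556 0.305 [-1.1 -0.6  1. ] -0.109
8 23.6 0.636 0.277 [-1.  -0.7  1.1] -0.109
9 23.85 0.716 0.362 [-0.9 -0.7  1.2] -0.109
10 24.1 0.796 0.324 [-0.8 -1.2  2.1] -0.109
11 24.35 0.876 0.344 [-0.6 -2.   2.4] -0.1
12 24.6 0.956 0.302 [-1.2 -2.1  0.8] -0.069
13 24.85 1.036 0.208 [-1.4 -2.2  0.8] -0.035
14 25.1 1.116 0.171 [-1.5 -1.9  2.5] 0.001
15 25.35 1.196 0.141 [-1.6 -2.3  2. ] 0.039
16 25.6 1.276 0.137 [-1.1 -2.6  2.8] 0.078
17 25.85 1.356 0.124 [-1.2 -3.2  1.6] 0.117
18 26.1 1.436 0.086 [-1.7 -2.7  2.2] 0.158
19 26.35 1.516 0.024 [-2.  -2.7  1.5] 0.2
20 26.6 1.596 0.002 [-1.2 -3.3  2.9] 0.242
21 26.85 1.676 -0.162 [-1.1 -3.3  3. ] 0.285
22 27.1 1.756 -0.184 [-3.1 -4.   2.6] 0.329
base 0.3649403152576226
```

I had the sign of the moment backwards: the raw moment and the joint effort both rose past the target, to a rise of about 0.44–0.5 N m. I'll back off below the bite and retighten properly, using the rise in effort and raw moment. That will also show whether the bite point has changed.

```bash
python3 - <<'E'
from h import *
j0=np.load("j0.npy"); j=j0.copy()
for a in(1.3,.85,.40): j[5]=j0[5]+a; move_joints(j)
s=read_state(); print(s["width"],round(s["moment"][2],3))
E0=[];a=.40
while a<1.60:
    a+=.08; j[5]=j0[5]+a; move_joints(j); s=read_state(); e=s["joint_efforts"][5]; E0.append(e)
    print(round(s["time"],2),round(s["joints"][5]-j0[5],3),"mz",round(s["moment"][2],3),"eff",round(e,3),flush=True)
    if a>.8 and e+.109>.255: break
E
```

```text
0.012513770182576045 0.45
28.88 0.481 mz -0.457 eff -0.215
29.13 0.558 mz -0.422 eff -0.176
29.38 0.637 mz -0.374 eff -0.139
29.63 0.717 mz -0.371 eff -0.121
29.88 0.797 mz -0.348 eff -0.114
30.13 0.876 mz -0.302 eff -0.102
30.38 0.956 mz -0.265 eff -0.071
30.63 1.036 mz -0.194 eff -0.036
30.88 1.116 mz -0.216 eff 0.0
31.13 1.196 mz -0.106 eff 0.038
31.38 1.276 mz -0.126 eff 0.077
31.63 1.356 mz -0.07 eff 0.117
31.88 1.436 mz -0.022 eff 0.103
32.13 1.515 mz -0.024 eff 0.15
```

```bash
python3 - <<'E'
from h import *
v=[]
for _ in range(10):
    wait(.06); s=read_state(); v.append([s["moment"][2],s["joint_efforts"][5],s["joints"][5]])
print(np.mean(v,0),np.std(v,0),s["time"])
p=read_camera("top"); piv=np.array([.609,.0525]); c=proj(p,[*piv,.1])[0].astype(int)
check(piv)
cv2.imwrite("pics/top_c3.png",cv2.resize(np.ascontiguousarray(p["color"][c[1]-50:c[1]+50,c[0]-66:c[0]+66,::-1]),(792,600),interpolation=cv2.INTER_CUBIC))
E
```

```text
[-0.0095551  -0.01022807  1.7801041 ] [3.07307657e-02 3.56027562e-03 1.89853229e-05] 32.7167
top mark nan pointer [np.float64(45.23), np.float64(44.0)]
side mark 22.62 pointer [np.float64(21.65), np.float64(21.65)]h.py:38: RuntimeWarning: invalid value encountered in scalar divide
  k=np.abs(ang-c)<hw; c=(w[k]*ang[k]).sum()/w[k].sum()
```

```bash
python3 - <<'E'
from h import *
piv=np.array([.609,.0525])
grip(.045); x=read_state()["position"]; move_l([x[0],x[1],.24],vel=.2); goto([.35,-.35,.28],read_state()["orientation"])
check(piv)
p=read_camera("top"); c=proj(p,[*piv,.062])[0].astype(int)
H=hsv(p); org=near(p,proj(p,[*piv,.135])[0],14)&(H[...,0]>4)&(H[...,0]<18)&(H[...,1]>150); Y,X=np.nonzero(org); W=np.array([atz(p,(x,y),.137)[:2] for x,y in zip(X,Y)])
ev,V=np.linalg.eigh(np.cov(W.T)); print("knob yaw",np.degrees(np.arctan2(V[1,1],V[0,1])),read_state()["time"])
cv2.imwrite("pics/top_c4.png",cv2.resize(np.ascontiguousarray(p["color"][c[1]-50:c[1]+50,c[0]-66:c[0]+66,::-1]),(792,600),interpolation=cv2.INTER_CUBIC))
E
```

```text
top mark 20.14 pointer [np.float64(20.25), np.float64(20.45)]
side mark 22.61 pointer [np.float64(21.66), np.float64(21.68)]
knob yaw 161.9621305503056 36.2667
```

View pics/top_c4.png

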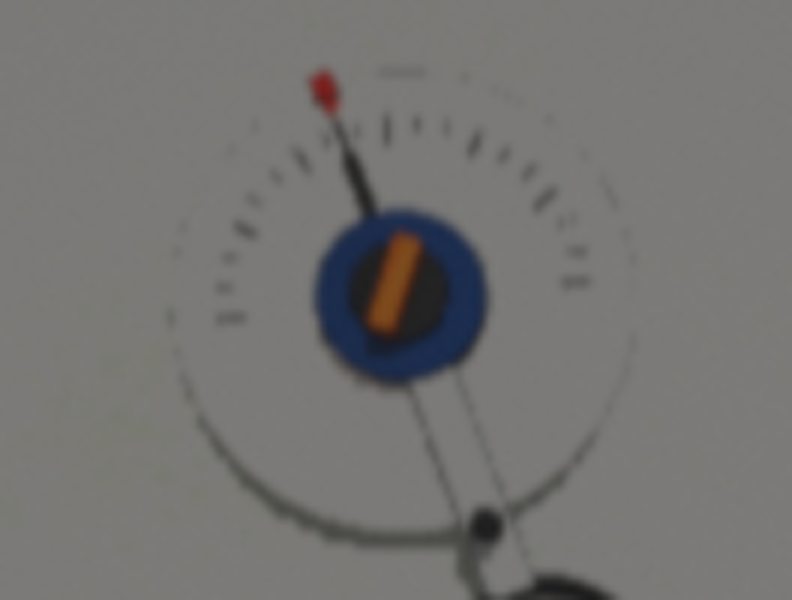

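The pointer stands at the rider tip (333,114). The knob turned as commanded with no slip, which puts the clamp at about 85–95 N, and the mark has not moved.

```bash
python3 -c "
from rig import *
print(sign_off())"
```

```text
the job is handed in; nothing more can be done
None
```

The job is handed in: the pointer is at the red mark to within my measuring error (under 0.5° from the top camera, about 1° from the side), and the knob is retightened to an estimated 75–95 N; however, on my first tightening I misread the torque sign and overshot to about 125 N, the crush limit, before backing off and retightening, so the washer may have been crushed, although the bite point and most of the torque rise felt unchanged on the second pass.

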